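# Close a specimen mould on its dowels and hold it shut

## Robot

A 6-joint arm with a two-finger parallel gripper is mounted at the origin on the work surface. World frame = base frame: x ahead of the robot, y to its left, z up, the work surface at z = 0. Lengths are in m, angles in rad, forces in N, time in s.
With the tool pointing down it reaches from about 0.25 to 0.775 m from the base axis. Payload 4 kg.
Tool frame: the origin (TCP) lies between the finger pads; the fingertips stand 25 mm ahead of it and the grasp point (between the pads) lies 6 mm ahead of it (robot.tip_reach is the z of the fingertips in the tool frame, in m); z points along the fingers, y is the line along which they close (so a half turn about z gives the same grasp; the last joint's range is limited). The gripper opens to 94 mm and grips with 3 to 60 N. Pads are 16 mm wide; open, the fingers measure 119 mm over their backs; the gripper's body (75 mm by 177 mm) begins 78 mm behind the grasp point.
Start: joints at [-1.36, 0.087, 1.371, -0, 1.684, -0.103], TCP at [0.17, -0.523, 0.231] pointing down, gripper open.
Joint ranges: [-3.1, 3.1], [-0.76, 2.03], [0.27, 2.55], [-1.08, 4.22], [0.17, 2.65], [-2.57, 2.57]. Speed limits (rad/s): [2.79, 2.79, 3.14, 3.14, 3.14, 3.14].

## Interface

Orientations are given as [roll, pitch, yaw] about the fixed x, y, z axes, in that order (R = Rz(yaw) Ry(pitch) Rx(roll)).
In Python, from bench import robot gives the robot as it stands. The module is installed in compiled form; this text tells all that it offers.
- The arm moves only by the shell command python3 -m handwheel 'ROWS'. ROWS is JSON, a list of rows, each a list of 3 entries, a list of its own where there are three numbers: the turn, a rotation vector about the world's x, y, z in units of 90 degrees (1.0 is 90 degrees), then the shift along the world's x, y, z in units of 0.05 m (1.0 is 0.05 m), then the closure, from 0 (fully open) to 1 (shut). A call has 1 to 5 rows; each row shifts and turns the commanded pose from where the row before left it; what a row does not reach is not made up. A row lasts 1/10 s, in which the tool goes at most 50 mm and 8.59 degrees, less where a joint would pass 70% of its speed; a pose out of reach is approached as far as the arm can. A call with a number of a shift or a turn outside -1 to 1 is refused whole. A call with a gripper value outside its range is refused whole. The fingers move at their own pace and stop on an object; the grip force is fixed at half the most. Time passes only in rows, so rows that do not move let the fingers close. It gives the time, the measured TCP pose, the force, the opening and the grip force at its end, in the units of the state.
- robot.get_obs(): the state, without advancing time (a new reading comes with each control period).
- robot.snapshot(name): name is "scene" or "top" or "wrist"; returns (picture, depth): 400x640x3 uint8, red, green, blue; 400x640 float32, m along the optical axis (not along the pixel's ray), 0 where there is no reading.
- robot.calibration(name): a dict with "mtx" (3x3 intrinsics, pixels), "extrinsics" (4x4, takes a point from camera to world coordinates); the wrist camera has in their place "hand_eye" (4x4, takes a point from camera to tool coordinates, whose origin is the TCP and whose axes are the flange's). Camera axes: x right, y down, z forward; pixel columns grow to the right and rows downward; lengths in m; the calibration is good to about 2 mm. A picture is of the moment at which its call begins: read the wrist's pose just before it. calibration takes no time and is no camera call.
- robot.close_job(): hands the job in; it is judged then, once.
Trained networks look in the newest picture that a camera, given by its name, has taken for a name from the list of things; names that differ only in an ending like _2 or _b are one class to them, and where a whole thing is asked for, a point or a joint stands for the part that bears it (a point fixed in the world has none). Each returns a list of dicts, best first, with "p" (0 to 1); they miss things now and then, are a little off and sometimes report something else, mostly with a low value. They report only what shows in the picture. A call takes as long as a camera call. They do not tell look-alikes from the thing itself.
- robot.boxes_of(query, camera): "bbox" ([left, top, right, bottom] in pixels, round what is visible of it).
The state is a dict: "time": time; "joint_positions": joint angles; "qvel": joint speeds; "joint_torque": joint torques, N m; "tool_pos": TCP position; "ee_rot": TCP orientation; "wrist_force": force on the tool from outside, world axes, zero at the start; "wrist_torque": the same for the moment, N m; "width": finger opening in m; "finger_force": force on a finger pad.
Only numpy, scipy, OpenCV 4.12 (cv2) and the standard library are available. Lean on these libraries where they do the work, as an engineer would, in place of code of your own. Each camera call takes 0.05 s, during which the arm holds its last target. There are 200 camera calls.

## Task

Get the test-specimen mould closed: first press the orange nozzle cap of the clamped release-agent bottle fully down and let it spring back up. Then pick up the loose upper mould half with the red handle, fit it level over the two dowels of the fixed lower half (either way round) and push it down against the spring pins until the two halves meet; finish while still holding the mould pressed fully shut with the gripper. Leave the other things on the bench where they are.

Things in the scene. Friction and masses are not known exactly. Their poses are not given: they have to be found in the camera images.
- mould: fixed lower mould half, aluminium, 130 (x) x 64 (y) mm, on a dark plate 176 x 100 mm with low blue clamps. Origin: on the bench under its centre; z up. Flat upper face 36 mm above the origin, with a dog-bone cavity. Two steel dowels, 10 mm diameter, at x = +-50 mm, y = 0, rise 22 mm above the face, the top 6 mm tapering to 4 mm. Four brass spring pins stand 6 mm above the face (x +-28, y +-22 mm)
- lifter (a joint): how far the lower half's four spring pins (moving as one) are pressed down, m: 0 = up, carrying the upper half 6 mm clear of the face; 0.006 = level with the face, the mould shut. They resist with about 8 N at 0 and 14 N at 0.006, more than the upper half's weight
- cover: loose upper mould half lying flat: aluminium plate 130 (x) x 64 (y) x 18 mm with two through holes of 12.5 mm diameter at x = +-50 mm, y = 0, and on its middle a red upright handle block 56 (x) x 24 (y) x 52 mm high (top 70 mm above the underside). About 0.46 kg, varying by 20 %. Origin: centre of the underside; z up. The same turned half a turn
- cover_grip (a point): centre of the red handle of the upper half, on its middle line, 44 mm above the underside of the plate (26 mm above the plate, 26 mm below the handle's top); axes as cover. With the mould shut it is 80 mm above the origin of mould
- cap_top (a point): centre of the top of the orange nozzle cap, a disc of 32 mm diameter, 166 mm above the bench when up, on a white bottle of 62 mm diameter standing fixed in a steel clamp; x is the way its nozzle points. Press straight down
- cap (a joint): how far the nozzle cap is pressed down, m: 0 = up, 0.008 = fully down (about 1.5 N to start, 5.5 N fully down); springs back by itself
- platen: bystander: loose steel platen, disc of 68 mm diameter with a stub, 36 mm high; origin under its centre
- specimen_green: bystander: green flat dog-bone specimen 97 x 20 x 6 mm; origin under its centre, x along it
- specimen_yellow: bystander: yellow flat dog-bone specimen 97 x 20 x 6 mm; origin under its centre, x along it
- caliper: bystander: steel caliper with black slide, 190 mm long (x), 12 mm high; origin under the middle of its beam
- jar_large: bystander: white jar with black lid, 64 mm diameter, 85 mm high; origin under its centre
- jar_small: bystander: small white jar with black lid, 48 mm diameter, 70 mm high; origin under its centre
There are look-alikes about, which are no part of the job. What is shaped like the cover but turquoise is not meant.

How it is judged:
On the way, in this order (a step that is already met when the one before it is completed fails the run):
1. the nozzle cap is pressed down at least 6 of its 8 mm (value of joint cap above 0.006 m), for 0.05 s.
2. the nozzle cap has sprung back up (value of joint cap below 0.0015 m), for 0.1 s.
3. the upper half is on the dowels and pressed shut against the spring pins by the gripper (z of cover_grip in the frame of mould between 0.076 and 0.0815 m and horizontal distance between cover_grip and mould below 0.004 m and angle between the x axis of cover_grip and the x axis of mould, either way round below 0.06 rad and angle between cover_grip's own z axis and vertical below 0.05 rad and contact force between the fingers and cover above 2 N), for 0.3 s.
At the end, for the whole second after the job is handed in: Upper half on both dowels (centre within 4 mm, level within 0.05 rad, yaw within 0.06 rad either way round), gap under 1.5 mm, pins in at least 4.5 mm, pressed on the lower half with over 8 N, at rest, fingers on it (over 2 N), nozzle cap up (within 1.5 mm) (all of step 3 and value of joint lifter above 0.0045 m and contact force between cover and mould above 8 N and linear speed of cover below 0.01 m/s and value of joint cap below 0.0015 m); the arm keeps its last pose, push and grip.
It fails at once if another thing on the bench is shifted by more than 20 mm (distance of any of platen, specimen_green, specimen_yellow, caliper, jar_large, jar_small from where it was at the start of the episode above 0.02 m).
It also fails if it takes over 54 s, if anything falls off the work surface, if the arm or the gripper's body presses on something with over 40 N, if the wrist force passes 120 N, or if a joint passes its speed limit or range.

## Working session

There is one attempt and no reset: what is moved stays moved. The work goes in short steps, Python scripts to look and compute and a shell command to move; the robot and the scene stay as the last step left them, time stands still between calls to the robot, and variables do not carry over. Pictures are saved under pics/ and viewed, at most 10 in all, crops included, and the job is handed in when it is done.

```bash
mkdir -p pics; cat > h.py <<'E'
import numpy as np, cv2
from bench import robot
def pts(name):
    o=robot.get_obs(); im,d=robot.snapshot(name); c=robot.calibration(name); K=np.array(c["mtx"])
    if "extrinsics" in c: T=np.array(c["extrinsics"])
    else:
        from scipy.spatial.transform import Rotation as R
        W=np.eye(4); W[:3,:3]=R.from_euler('xyz',o["ee_rot"]).as_matrix(); W[:3,3]=o["tool_pos"]; T=W@np.array(c["hand_eye"])
    v,u=np.mgrid[0:400,0:640]
    P=np.stack([(u-K[0,2])/K[0,0]*d,(v-K[1,2])/K[1,1]*d,d],-1)@T[:3,:3].T+T[:3,3]
    P[d==0]=np.nan
    return im,d,P
def save(n,im): cv2.imwrite(f"pics/{n}.png",im[:,:,::-1])
E
python3 - <<'E'
from h import *
for c in("top","scene"):
    im,d,P=pts(c); save(c+"0",im); np.save(c+".npy",P); np.save(c+"im.npy",im)
    for q in("mould","cover","cap_top","platen","caliper","jar_large","jar_small"):
        for b in robot.boxes_of(q,c)[:3]:
            x=np.array(b["bbox"]); m=((x[:2]+x[2:])/2).astype(int)
            print(c,q,round(b["p"],2),x.round(),P[m[1],m[0]].round(3))
print(robot.get_obs()["time"])
E
```

```text
top mould 0.91 [288. 192. 323. 239.] [0.53  0.047 0.032]
top mould 0.48 [206. 163. 227. 177.] [0.71  0.384 0.083]
top cover 0.98 [416. 185. 446. 220.] [ 0.573 -0.443  0.049]
top cover 0.94 [342. 204. 370. 241.] [ 0.499 -0.146  0.073]
top cover 0.73 [377. 177. 404. 207.] [ 0.616 -0.288  0.026]
top cap_top 0.33 [377. 173. 403. 209.] [ 0.619 -0.286  0.039]
top cap_top 0.26 [257. 168. 277. 182.] [0.697 0.198 0.009]
top platen 0.8 [384. 228. 403. 243.] [ 0.447 -0.295  0.036]
top platen 0.21 [208. 163. 224. 179.] [0.705 0.382 0.092]
top caliper 0.69 [313. 149. 360. 170.] [ 0.753 -0.078  0.005]
top jar_large 0.56 [209. 158. 226. 179.] [0.714 0.379 0.086]
top jar_small 0.5 [199. 189. 211. 203.] [0.608 0.431 0.067]
top jar_small 0.32 [378. 174. 407. 208.] [ 0.617 -0.291  0.06 ]
scene mould 0.85 [322. 209. 381. 250.] [0.573 0.064 0.034]
scene mould 0.56 [444. 205. 457. 216.] [0.505 0.33  0.164]
scene cover 0.91 [208. 172. 241. 204.] [ 0.601 -0.442  0.037]
scene cover 0.87 [294. 184. 319. 221.] [ 0.521 -0.138  0.036]
scene cover 0.77 [230. 152. 245. 175.] [ 0.433 -0.528  0.038]
scene platen 0.51 [272. 176. 290. 196.] [ 0.457 -0.296  0.02 ]
scene caliper 0.86 [262. 238. 304. 278.] [ 0.765 -0.061  0.009]
scene jar_large 0.68 [432. 283. 460. 324.] [0.737 0.403 0.059]
scene jar_small 0.73 [458. 267. 482. 298.] [0.633 0.436 0.055]
scene jar_small 0.4 [319. 264. 345. 281.] [0.737 0.089 0.001]
0.8
```

View pics/top0.png

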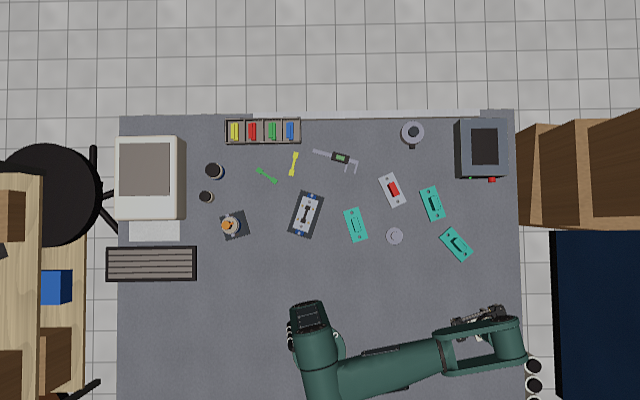

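View pics/scene0.png

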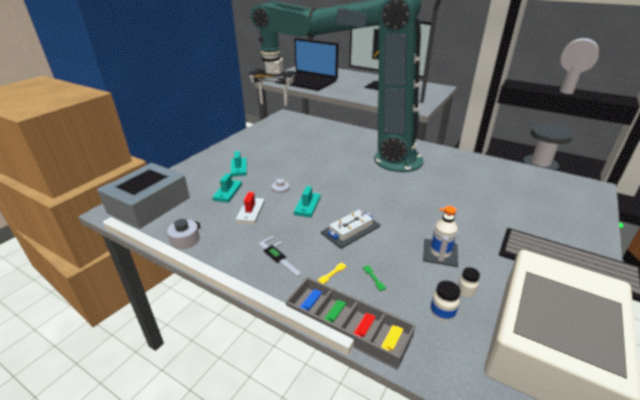

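The top picture shows the red-handled cover at (392,189), the mould at (305,215) and the orange cap at (229,225). The turquoise covers are at (355,225), (432,203) and (457,243), with the platen at (394,236). Next I'll measure the three targets by colour and height.

```bash
python3 - <<'E'
from h import *
for c in("top","scene"):
    P=np.load(c+".npy"); im=np.load(c+"im.npy").astype(int); r,g,b=im[...,0],im[...,1],im[...,2]
    x,y,z=P[...,0],P[...,1],P[...,2]
    def rep(n,m):
        q=P[m]; 
        if len(q)<3: print(c,n,len(q));return
        a=cv2.minAreaRect((q[:,:2]*1000).astype(np.float32)); w,e=np.linalg.eigh(np.cov(q[:,:2].T)); 
        print(c,n,len(q),"med",np.median(q,0).round(4),"rect",np.round(a[0]),np.round(a[1]),"yaw",round(np.arctan2(e[1,1],e[0,1]),3),"zmax",q[:,2].max().round(3))
    near=lambda X,Y,R:np.hypot(x-X,y-Y)<R
    red=(r>150)&(g<80)&(b<80)
    rep("red",red&near(.617,-.288,.1)); rep("redtop",red&near(.617,-.288,.1)&(z>.062))
    rep("plate",near(.617,-.288,.1)&(z>.012)&(z<.024))
    rep("coverall",near(.617,-.288,.1)&(z>.012))
    rep("mould",near(.53,.047,.1)&(z>.028)); rep("mouldface",near(.53,.047,.1)&(z>.03)&(z<.042))
    rep("mould+base",near(.53,.047,.12)&(z>.006))
    o=(r>180)&(g>80)&(g<170)&(b<90)
    rep("cap",o&near(.48,.32,.12)); rep("captop",o&near(.48,.32,.12)&(z>.155)&(z<.18))
E
```

```text
top red 80 med [ 0.6255 -0.2972  0.069 ] rect [ 626. -297.] [52. 23.] yaw -2.712 zmax 0.079
top redtop 76 med [ 0.6255 -0.2973  0.0691] rect [ 626. -297.] [52. 23.] yaw -2.713 zmax 0.079
top plate 346 med [ 0.6249 -0.2939  0.0173] rect [ 615. -284.] [141. 147.] yaw -2.772 zmax 0.024
top coverall 487 med [ 0.6268 -0.294   0.0194] rect [ 615. -284.] [141. 147.] yaw -2.759 zmax 0.079
top mould 538 med [0.5343 0.0471 0.0353] rect [536.  47.] [ 64. 164.] yaw 2.81 zmax 0.061
top mouldface 444 med [0.5342 0.0473 0.0352] rect [533.  48.] [ 64. 158.] yaw 2.801 zmax 0.042
top mould+base 1188 med [0.534  0.047  0.0237] rect [532.  49.] [225. 227.] yaw 2.76 zmax 0.061
top cap 47 med [0.4947 0.3308 0.1666] rect [493. 327.] [37. 29.] yaw 1.837 zmax 0.172
top captop 46 med [0.4947 0.3307 0.1667] rect [495. 326.] [37. 25.] yaw 1.707 zmax 0.172
scene red 101 med [ 0.6494 -0.2899  0.0643] rect [ 634. -295.] [53. 19.] yaw -2.768 zmax 0.07
scene redtop 56 med [ 0.6344 -0.2944  0.067 ] rect [ 632. -295.] [49. 19.] yaw -2.74 zmax 0.07
scene plate 285 med [ 0.6526 -0.2873  0.015 ] rect [ 631. -299.] [135.  65.] yaw -2.973 zmax 0.024
scene coverall 472 med [ 0.6486 -0.29    0.0166] rect [ 631. -299.] [135.  65.] yaw -2.948 zmax 0.07
scene mould 523 med [0.5416 0.0456 0.033 ] rect [539.  44.] [ 69. 164.] yaw 2.805 zmax 0.057
scene mouldface 453 med [0.5422 0.0449 0.0331] rect [534.  46.] [ 69. 143.] yaw 2.815 zmax 0.042
scene mould+base 1136 med [0.5605 0.0543 0.0259] rect [541.  46.] [ 99. 179.] yaw 2.699 zmax 0.057
scene cap 70 med [0.505  0.3273 0.1627] rect [500. 325.] [35. 30.] yaw 1.841 zmax 0.165
scene captop 69 med [0.505  0.3274 0.1628] rect [500. 325.] [35. 30.] yaw 1.88 zmax 0.165
```

```bash
python3 -m handwheel '[[[0,0,0],[0.38,1,0],1],[[0,0,0],[0.38,0.9,0],1],[[0,0,0],[0.38,0.9,0],1],[[0,0,0],[0.38,0.9,0],1],[[0,0,0],[0.38,0.9,0],1]]'; python3 -c "
from h import *
print(robot.get_obs(), robot.tip_reach)
for n in('wrist','top'):
  c=robot.calibration(n);print({k:np.round(v,4).tolist() for k,v in c.items()})"
```

```text
time: 1.3
tool_pos: [0.2638, -0.2947, 0.2306]
ee_rot: [3.141, -0.0, 0.313]
wrist_force: [0.9, 0.6, 0.2]
width: 0.0577
finger_force: 0.0
{'time': 1.3, 'joint_positions': array([-9.84384286e-01, -2.65459185e-01,  1.69561964e+00,  2.73277832e-04,
        1.71065736e+00,  2.73565896e-01]), 'qvel': array([ 0.98581473, -0.54306377,  0.42356476,  0.00485843,  0.1081633 ,
        0.96803645]), 'joint_torque': array([ -5.10639802, -17.31842816, -30.4275763 ,  -0.19598016,
         0.08622481,  -0.85052373]), 'tool_pos': array([ 0.26382918, -0.29467036,  0.23059014]), 'ee_rot': array([ 3.14091972e+00, -4.69855260e-04,  3.12884504e-01]), 'wrist_force': array([0.88204241, 0.6285054 , 0.24114783]), 'wrist_torque': array([ 0.02180989,  0.00846993, -0.01415451]), 'finger_force': 0.0, 'width': 0.05771800633512925} 0.025
{'mtx': [[330.9851, 0.0, 320.5015], [0.0, 330.9851, 199.1755], [0.0, 0.0, 1.0]], 'hand_eye': [[0.0008, -0.971, -0.2393, 0.0693], [1.0, 0.0006, 0.0011, -0.0001], [-0.0009, -0.2393, 0.971, -0.1532], [0.0, 0.0, 0.0, 1.0]]}
{'mtx': [[454.208, 0.0, 323.5274], [0.0, 454.208, 201.9365], [0.0, 0.0, 1.0]], 'extrinsics': [[-0.0147, -0.9983, 0.0558, 0.4809], [-0.9998, 0.0153, 0.0103, -0.0443], [-0.0111, -0.0556, -0.9984, 1.811], [0.0, 0.0, 0.0, 1.0]]}
```

```bash
python3 -m handwheel '[[[0,0,0],[0.36,0.9,0],1],[[0,0,0],[0.36,0.9,0],1],[[0,0,0],[0.36,0.9,0],1],[[0,0,0],[0.36,0.9,0],1],[[0,0,0],[0.36,0.9,0],1]]'; python3 -m handwheel '[[[0,0,0],[0.36,0.9,0.2],1],[[0,0,0],[0.36,0.9,0.2],1],[[0,0,0],[0.36,0.9,0.2],1],[[0,0,0],[0.36,0.9,0.2],1],[[0,0,0],[0.2,0.3,0],1]]'
python3 -m handwheel '[[[0,0,0],[0,0,0],1]]'
cat > cap.py <<'E'
from h import *
im,d,P=pts("wrist"); import sys; save(sys.argv[1],im); I=im.astype(int); r,g,b=I[...,0],I[...,1],I[...,2]
for k in((r>150)&(g>60)&(g<170)&(b<90)&(np.abs(P[...,2]-.166)<.004),):
    q=P[k]; print(k.sum(),np.median(q,0),cv2.minEnclosingCircle((q[:,:2]*1000).astype(np.float32)),cv2.minAreaRect((q[:,:2]*1000).astype(np.float32)))
print(robot.get_obs()["tool_pos"],robot.get_obs()["time"])
E
python3 cap.py cap1
```

```text
time: 1.8
tool_pos: [0.3538, -0.0696, 0.231]
ee_rot: [3.14, -0.001, 0.313]
wrist_force: [1.0, -0.7, -0.4]
width: 0.0174
finger_force: 0.0
time: 2.3
tool_pos: [0.4365, 0.1275, 0.272]
ee_rot: [-3.141, -0.003, 0.319]
wrist_force: [0.8, -0.3, -0.2]
width: 0.0002
finger_force: 0.0
time: 2.4
tool_pos: [0.4361, 0.1257, 0.2703]
ee_rot: [-3.141, 0.0, 0.318]
wrist_force: [-0.1, 0.8, -0.8]
width: 0.0007
finger_force: 0.0
1536 [0.49749598 0.32689567 0.16471921] ((498.47991943359375, 322.0255432128906), 21.570266723632812) ((500.3489990234375, 324.2092590332031), (29.866918563842773, 40.08949279785156), 42.854148864746094)
[0.4354702  0.12424405 0.2701979 ] 2.45
```

View pics/cap1.png

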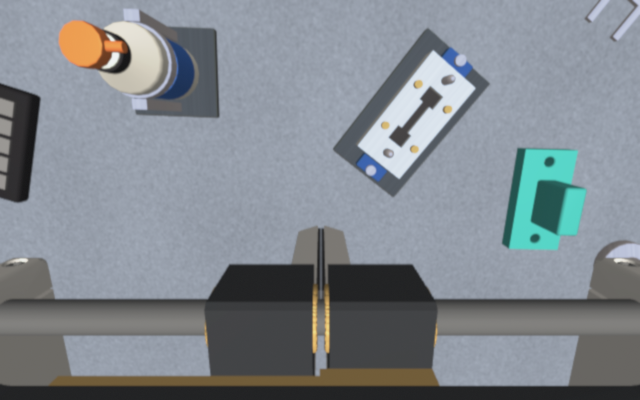

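The wrist view shows the cap disc at (82,45) with its nozzle pointing right. The mould face runs from (372,180) to (450,60), with dowels at (388,153) and (449,79).

```bash
cat > m.py <<'E'
from h import *
im,d,P=pts("wrist"); I=im.astype(int); r,g,b=I[...,0],I[...,1],I[...,2]; x,y,z=P[...,0],P[...,1],P[...,2]
n=np.hypot(x-.534,y-.047)<.12
f=n&(z>.030)&(z<.040)&(I.min(-1)>150)
a=cv2.minAreaRect((P[f][:,:2]*1000).astype(np.float32)); print("face",f.sum(),np.median(z[f]),a)
k=cv2.connectedComponentsWithStats((n&(z>.046)).astype(np.uint8))
C=[]
for i in range(1,k[0]):
    if k[2][i,4]>8: q=P[k[1]==i]; t=q[q[:,2]>q[:,2].max()-.004]; C.append(t.mean(0)); print("dowel",k[2][i,4],t.mean(0).round(4))
if len(C)==2: print("mid",((C[0]+C[1])/2).round(4),"sep",np.linalg.norm((C[0]-C[1])[:2]),"yaw",np.arctan((C[0]-C[1])[1]/(C[0]-C[1])[0]))
print(robot.get_obs()["tool_pos"],robot.get_obs()["time"])
E
python3 m.py
python3 - <<'E'
from h import *
im,d,P=pts("wrist"); I=im.astype(int); r,g,b=I[...,0],I[...,1],I[...,2]
k=((r>150)&(g>60)&(g<170)&(b<90)&(P[...,2]>.158)).astype(np.uint8); k=cv2.morphologyEx(k,cv2.MORPH_OPEN,cv2.getStructuringElement(cv2.MORPH_ELLIPSE,(21,21)))
q=P[k>0]; print(k.sum(),q.mean(0),cv2.minEnclosingCircle((q[q[:,2]>.163][:,:2]*1000).astype(np.float32)))
E
```

```text
face 5529 0.03509463856545686 ((535.9086303710938, 45.38677215576172), (64.53483581542969, 166.36399841308594), 70.6362533569336)
dowel 89 [0.5828 0.0295 0.056 ]
dowel 70 [0.489  0.0625 0.0564]
dowel 36178 [0.4653 0.1085 0.3762]
[0.43519486 0.1233448  0.27017407] 2.5
621 [0.4997385  0.32668533 0.16476883] ((499.6719970703125, 327.02593994140625), 12.411458969116211)
```

```bash
python3 -m handwheel '[[[0,0,0],[0.26,0.8,-0.1],1],[[0,0,0],[0.26,0.8,-0.1],1],[[0,0,0],[0.26,0.8,-0.1],1],[[0,0,0],[0.26,0.8,-0.1],1],[[0,0,0],[0.26,0.87,-0.2],1]]'; python3 -m handwheel '[[[0,0,0],[0,0,0],1],[[0,0,0],[0,0,0],1],[[0,0,0],[0,0,0],1]]'
```

```text
time: 3.05
tool_pos: [0.5016, 0.3265, 0.2415]
ee_rot: [3.141, -0.002, 0.31]
wrist_force: [1.0, 0.1, -0.3]
width: 0.0006
finger_force: 0.0
time: 3.35
tool_pos: [0.5007, 0.3252, 0.2413]
ee_rot: [3.141, -0.001, 0.312]
wrist_force: [-0.5, -0.6, -0.1]
width: 0.0003
finger_force: 0.0
```

Over the cap. To get the tips to 0.158 the TCP must be at 0.183, so I'll shift −0.060 to reach the stop.

```bash
python3 -m handwheel '[[[0,0,0],[0,0.04,-0.5],1],[[0,0,0],[0,0,-0.35],1],[[0,0,0],[0,0,-0.2],1],[[0,0,0],[0,0,-0.1],1],[[0,0,0],[0,0,-0.06],1]]'; python3 -m handwheel '[[[0,0,0],[0,0,0],1],[[0,0,0],[0,0,0],1]]'
```

```text
time: 3.85
tool_pos: [0.5003, 0.3271, 0.1831]
ee_rot: [3.14, -0.0, 0.312]
wrist_force: [-6.0, -6.2, 15.3]
width: 0.0007
finger_force: 7.4
time: 4.05
tool_pos: [0.5008, 0.3276, 0.1833]
ee_rot: [3.14, -0.002, 0.312]
wrist_force: [-2.8, -3.3, 6.8]
width: 0.0
finger_force: 3.4
```

```bash
python3 -m handwheel '[[[0,0,0],[0,0,-0.03],1],[[0,0,0],[0,0,0.4],1],[[0,0,0],[0,0,0.6],1],[[0,0,0],[0,0,0.6],1],[[0,0,0],[0,-0.3,0.2],1]]'; python3 cap.py cap2;  python3 -m handwheel '[[[0,0,0],[0,-0.95,0],0],[[0,0,0],[0,-0.95,0],0],[[0,0,0],[0,-0.95,0],0],[[0,0,0],[0,-0.95,0],0],[[0,0,0],[0,-0.95,0],0]]'; python3 -m handwheel '[[[0,0,0],[0,-0.95,0],0],[[0,0,0],[0,-0.95,0],0],[[0,0,0],[0,-0.95,0],0],[[0,0,0],[0,-0.95,0],0],[[0,0,0],[0,-0.95,0],0]]'
```

```text
time: 4.55
tool_pos: [0.5017, 0.3151, 0.2736]
ee_rot: [-3.14, -0.009, 0.315]
wrist_force: [0.4, -0.4, 1.1]
width: -0.0001
finger_force: 0.0
1028 [0.49874208 0.32768469 0.16495635] ((499.35589599609375, 322.089599609375), 20.291091918945312) ((496.8038024902344, 323.8650817871094), (38.43654251098633, 29.52642822265625), 75.11740112304688)
[0.50216737 0.31208114 0.27401461] 4.6
time: 5.1
tool_pos: [0.4995, 0.074, 0.2672]
ee_rot: [3.142, 0.001, 0.313]
wrist_force: [0.4, 0.7, -0.3]
width: 0.0371
finger_force: 0.0
time: 5.6
tool_pos: [0.4992, -0.1633, 0.2673]
ee_rot: [-3.141, 0.001, 0.313]
wrist_force: [0.5, 0.7, -0.0]
width: 0.0772
finger_force: 0.0
```

Cap is back up. Next, a wrist look near the cover.

```bash
python3 -m handwheel '[[[0,0,0.07],[0.3,-0.9,0],0],[[0,0,0],[0.3,-0.9,0],0],[[0,0,0],[0,-0.6,0],0],[[0,0,0],[0,0,0],0],[[0,0,0],[0,0,0],0]]'; cat > c.py <<'E'
from h import *; import sys
im,d,P=pts("wrist"); save(sys.argv[1],im); I=im.astype(int); r,g,b=I[...,0],I[...,1],I[...,2]; x,y,z=P[...,0],P[...,1],P[...,2]
n=np.hypot(x-.626,y+.297)<.1
def rep(nm,m):
    a=cv2.minAreaRect((P[m][:,:2]*1000).astype(np.float32)); bx=cv2.boxPoints(a); e=max((bx[1]-bx[0],bx[2]-bx[1]),key=np.linalg.norm)
    print(nm,m.sum(),np.median(z[m]).round(4),np.round(a[0],1),np.round(a[1],1),"yaw",np.arctan(e[1]/e[0]).round(4))
rep("redtop",n&(r>100)&(g<90)&(b<90)&(z>.064)&(z<.074))
rep("plate",n&(z>.013)&(z<.022)&(I.min(-1)>110))
print(robot.get_obs()["tool_pos"],robot.get_obs()["ee_rot"],robot.get_obs()["time"])
E
python3 c.py cov1
```

```text
time: 6.1
tool_pos: [0.5296, -0.2814, 0.267]
ee_rot: [-3.139, 0.001, 0.422]
wrist_force: [0.0, -0.2, -0.2]
width: 0.0939
finger_force: 0.0
redtop 1217 0.069 [ 626.9 -297.6] [53.3 22.7] yaw 0.4191
plate 4572 0.0171 [ 627.2 -298.6] [129.3  64.3] yaw 0.4176
[ 0.52984764 -0.28050727  0.26765626] [-3.13995964e+00  4.09777911e-04  4.23287652e-01] 6.15
```

View pics/cov1.png

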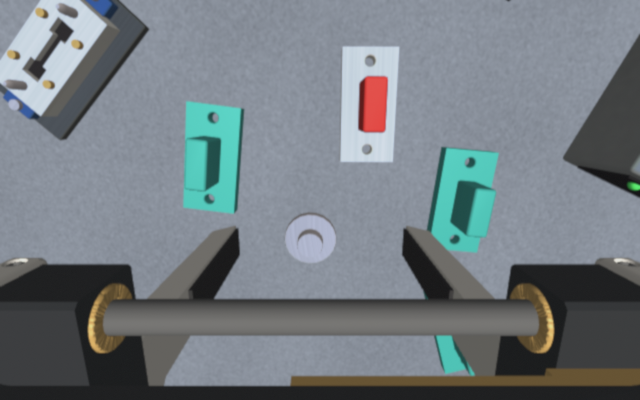

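```bash
python3 -m handwheel '[[[0,0,0],[0.95,-0.17,-0.3],0],[[0,0,0],[0.99,-0.18,-0.1],0],[[0,0,0],[0,0,-0.9],0],[[0,0,0],[0,0,-0.9],0],[[0,0,0],[0,0,-0.5],0]]'; python3 -m handwheel '[[[0,0,0],[0,0,0],0],[[0,0,0],[0,0,0],0]]'
```

```text
time: 6.65
tool_pos: [0.6254, -0.2952, 0.1285]
ee_rot: [-3.136, 0.004, 0.426]
wrist_force: [0.6, 0.1, -0.6]
width: 0.0944
finger_force: 0.0
time: 6.85
tool_pos: [0.6266, -0.2969, 0.1346]
ee_rot: [3.141, -0.0, 0.425]
wrist_force: [-0.2, -0.8, 0.4]
width: 0.0943
finger_force: 0.0
```

```bash
python3 -m handwheel '[[[0,0,-0.004],[0,-0.02,-0.6],0.3],[[0,0,0],[0,0,-0.6],0.3],[[0,0,0],[0,0,-0.4],0.3],[[0,0,0],[0,0,-0.18],0.3],[[0,0,0],[0,0,0],0.3]]'; python3 -m handwheel '[[[0,0,0],[0,0,0],1],[[0,0,0],[0,0,0],1],[[0,0,0],[0,0,0],1],[[0,0,0],[0,0,0],1],[[0,0,0],[0,0,0],1]]';python3 -m handwheel '[[[0,0,0],[0,0,0],1],[[0,0,0],[0,0,0],1],[[0,0,0],[0,0,0],1]]'
```

```text
time: 7.35
tool_pos: [0.6269, -0.2992, 0.046]
ee_rot: [3.14, -0.001, 0.418]
wrist_force: [0.3, 0.2, -0.1]
width: 0.0655
finger_force: 0.0
time: 7.85
tool_pos: [0.6266, -0.2994, 0.0452]
ee_rot: [3.141, -0.0, 0.417]
wrist_force: [-0.1, -0.2, -0.3]
width: 0.0295
finger_force: 0.0
time: 8.15
tool_pos: [0.6264, -0.2989, 0.0449]
ee_rot: [-3.141, 0.0, 0.418]
wrist_force: [-1.9, 2.3, 2.5]
width: 0.024
finger_force: 30.0
```

```bash
python3 -m handwheel '[[[0,0,0],[0,0,0.3],1],[[0,0,0],[0,0,0.7],1],[[0,0,0],[0,0,0.9],1],[[0,0,0],[0,0,0.7],1],[[0,0,0],[0,0,0.3],1]]'; python3 -m handwheel '[[[0,0,-0.08],[-0.2,0.6,0],1],[[0,0,-0.08],[-0.2,0.8,0],1],[[0,0,-0.08],[-0.2,0.8,0],1],[[0,0,-0.08],[-0.2,0.8,0],1],[[0,0,-0.08],[-0.2,0.8,0],1]]'; python3 -m handwheel '[[[0,0,-0.08],[-0.2,0.8,0],1],[[0,0,0],[-0.2,0.8,0],1],[[0,0,0],[-0.2,0.7,0],1],[[0,0,0],[-0.2,0.5,0],1],[[0,0,0],[0,0,0],1]]'
```

```text
time: 8.65
tool_pos: [0.6278, -0.3003, 0.195]
ee_rot: [3.135, -0.004, 0.417]
wrist_force: [0.7, -0.6, -3.6]
width: 0.024
finger_force: 30.0
time: 9.15
tool_pos: [0.575, -0.1077, 0.1876]
ee_rot: [-3.142, 0.003, -0.216]
wrist_force: [1.6, 1.4, -4.8]
width: 0.0237
finger_force: 30.0
time: 9.65
tool_pos: [0.5344, 0.0341, 0.1881]
ee_rot: [-3.141, 0.004, -0.332]
wrist_force: [0.4, -0.4, -4.5]
width: 0.0241
finger_force: 30.0
```

```bash
python3 - <<'E'
from h import *
from scipy.spatial.transform import Rotation as R
im,d,P=pts("wrist"); save("held",im); I=im.astype(int); o=robot.get_obs()
x,y,z=P[...,0],P[...,1],P[...,2]
Q=(P-o["tool_pos"])@R.from_euler('xyz',o["ee_rot"]).as_matrix()
m=(z>.155)&(z<.167)&(I.min(-1)>110)&(np.hypot(Q[...,0],Q[...,1])<.09)
q=Q[m]*1000
print(m.sum(),np.median(z[m]),cv2.minAreaRect(q[:,:2].astype(np.float32)),np.percentile(q[:,0],[0.5,99.5]),np.percentile(q[:,1],[.5,99.5]))
r=(I[...,0]>100)&(I[...,1]<90)&(I[...,2]<90)&(np.hypot(Q[...,0],Q[...,1])<.06); q=Q[r]*1000
print("red",r.sum(),np.percentile(q,[1,50,99],axis=0))
print(o["tool_pos"],o["ee_rot"],o["time"])
E
```

```text
10276 0.1600988346770012 ((-1.0801239013671875, -1.7223587036132812), (130.2373046875, 64.40166473388672), 0.027382222935557365) [-7.8188927 63.9429324] [-33.54253302  30.04348181]
red 5857 [[ -7.90964331 -22.7576252  -96.99799105]
 [ 16.19225769  -1.86713905 -23.62278625]
 [ 27.98014924  10.85640512  19.28631107]]
[0.53522547 0.03214796 0.18827092] [ 3.14039213e+00  2.41840628e-03 -3.33571318e-01] 9.7
```

View pics/held.png

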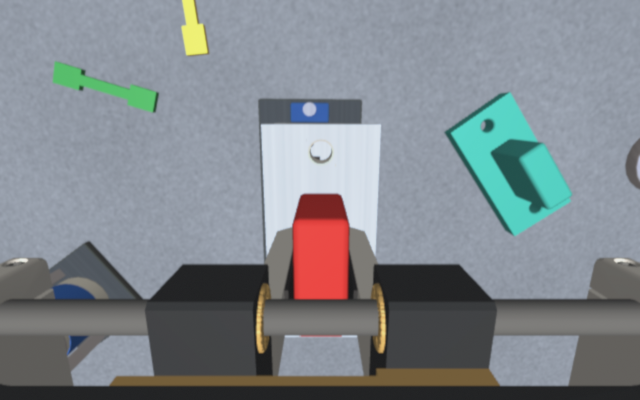

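The held cover sits square: front edge at y=124, front hole at (320,151). The lower half's clamp shows ahead of it at (309,110). I'll centre and lower to just above the dowels, then check again.

```bash
python3 -m handwheel '[[[0,0,-0.003],[0.03,0.27,0],1],[[0,0,0],[0,0,-0.4],1],[[0,0,0],[0,0,-0.5],1],[[0,0,0],[0,0,-0.3],1],[[0,0,0],[0,0,0],1]]'; python3 -m handwheel '[[[0,0,0],[0,0,0],1],[[0,0,0],[0,0,0],1]]'
cat > n.py <<'E'
from h import *; import sys
from scipy.spatial.transform import Rotation as R
o=robot.get_obs(); im,d,P=pts("wrist"); save(sys.argv[1],im); I=im.astype(int)
z=P[...,2]; Q=(P-o["tool_pos"])@R.from_euler('xyz',o["ee_rot"]).as_matrix()*1000
u=o["tool_pos"][2]-.045+.018
rows=lambda m:[(int(a),[round(float(v),1) for v in (np.median([q[q[:,1]<np.median(q[:,1])][:,1].min()]),q[:,1].max())]) for a in range(35,90,6) for q in [Q[m&(abs(Q[...,0]-a)<1)]] if len(q)>5]
near=np.hypot(Q[...,0],Q[...,1])<110
c=near&(abs(z-u)<.005)&(Q[...,0]>25); print("cover ymin/max",rows(c),"xmax",np.percentile(Q[c][:,0],99.5))
b=near&(z>.004)&(z<.03); print("base",np.median(z[b]),rows(b),"xmax",np.percentile(Q[b][:,0],99.5))
bl=near&(I[...,2]>120)&(I[...,0]<90)&(z>.004)&(z<.05); q=Q[bl]; print("blue",len(q),q.min(0).round(1),q.max(0).round(1))
print(o["tool_pos"],o["ee_rot"],o["time"])
E
python3 n.py near1
```

```text
time: 10.2
tool_pos: [0.5358, 0.0434, 0.1257]
ee_rot: [3.139, 0.007, -0.342]
wrist_force: [-1.1, 0.6, -4.2]
width: 0.0236
finger_force: 30.0
time: 10.4
tool_pos: [0.539, 0.0439, 0.1311]
ee_rot: [-3.141, -0.002, -0.342]
wrist_force: [-0.9, 0.4, -4.9]
width: 0.0238
finger_force: 30.0
cover ymin/max [(35, [-32.2, 31.9]), (41, [-31.9, 31.7]), (47, [-32.0, 32.0]), (53, [-32.0, 31.8]), (59, [-31.7, 31.4]), (65, [-32.0, 31.7])] xmax 65.40530496877989
base 0.011215406653171778 [(35, [-50.1, 48.4]), (41, [-49.9, 49.4]), (47, [-50.6, 48.9]), (53, [-50.4, 48.6]), (65, [-50.8, 48.9]), (71, [-50.5, 48.5]), (77, [-49.7, 48.4]), (83, [-50.8, 49.1])] xmax 83.6727677564329
blue 670 [ 66.  -18.  103.8] [ 80.6  17.1 120.6]
[0.53900551 0.04388867 0.13112835] [-3.14097683e+00 -2.49486606e-03 -3.41767472e-01] 10.4
```

View pics/near1.png

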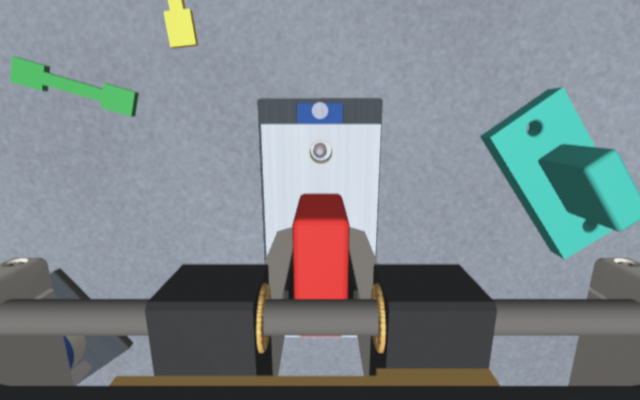

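The front hole at (320,151) shows the dowel inside it. The cover needs about −3.7 mm in x and +2.1 mm in y.

```bash
python3 -m handwheel '[[[0,0,0.002],[-0.074,0.042,0],1],[[0,0,0],[0,0,-0.1],1],[[0,0,0],[0,0,-0.1],1],[[0,0,0],[0,0,0],1],[[0,0,0],[0,0,0],1]]'; python3 n.py near2
```

```text
time: 10.95
tool_pos: [0.534, 0.0464, 0.1192]
ee_rot: [3.141, 0.001, -0.338]
wrist_force: [0.3, -0.6, -3.7]
width: 0.0239
finger_force: 30.0
cover ymin/max [(35, [-32.1, 31.9]), (41, [-32.1, 31.7]), (47, [-32.1, 31.8]), (53, [-32.0, 31.9]), (59, [-31.6, 31.4]), (65, [-31.9, 31.7])] xmax 65.40544486660093
base 0.011114471419883643 [(35, [-49.7, 49.8]), (41, [-49.4, 49.5]), (47, [-49.3, 49.3]), (53, [-49.8, 49.7]), (59, [-49.4, 49.4]), (65, [-49.2, 50.2]), (71, [-49.8, 49.6]), (77, [-49.3, 49.2]), (83, [-49.0, 49.9]), (89, [-49.7, 49.5])] xmax 90.30908286689537
blue 974 [ 69.  -17.2  92. ] [ 87.5  17.8 110.5]
[0.53400299 0.04639441 0.11923998] [ 3.14118225e+00  8.61655422e-04 -3.38006917e-01] 10.95
```

```bash
python3 -m handwheel '[[[0,0,0],[0.032,-0.012,0],1],[[0,0,0],[0,0,-0.2],1],[[0,0,0],[0,0,-0.1],1],[[0,0,0],[0,0,-0.1],1],[[0,0,0],[0,0,0],1]]'; python3 -m handwheel '[[[0,0,0],[0,0,-0.08],1],[[0,0,0],[0,0,-0.06],1],[[0,0,0],[0,0,0],1],[[0,0,0],[0,0,0],1]]'
```

```text
time: 11.5
tool_pos: [0.535, 0.0458, 0.0982]
ee_rot: [3.141, 0.003, -0.338]
wrist_force: [-0.7, -1.2, -5.0]
width: 0.0237
finger_force: 30.0
time: 11.9
tool_pos: [0.5359, 0.0458, 0.0927]
ee_rot: [3.142, -0.0, -0.338]
wrist_force: [-0.3, 0.0, -5.5]
width: 0.024
finger_force: 30.0
```

On the dowels with no contact force. Now pushing down.

```bash
python3 -m handwheel '[[[0,0,0],[0,0,-0.08],1],[[0,0,0],[0,0,-0.06],1],[[0,0,0],[0,0,-0.06],1],[[0,0,0],[0,0,-0.04],1],[[0,0,0],[0,0,0],1]]'; python3 -m handwheel '[[[0,0,0],[0,0,0],1],[[0,0,0],[0,0,0],1]]'
```

```text
time: 12.4
tool_pos: [0.5362, 0.0458, 0.0827]
ee_rot: [-3.141, -0.001, -0.338]
wrist_force: [-4.5, -0.7, 7.4]
width: 0.0237
finger_force: 30.0
time: 12.6
tool_pos: [0.5362, 0.0457, 0.083]
ee_rot: [-3.141, -0.001, -0.338]
wrist_force: [-3.7, -0.1, 6.9]
width: 0.0241
finger_force: 30.0
```

```bash
python3 -m handwheel '[[[0,0,0],[0,0,-0.05],1],[[0,0,0],[0,0,-0.04],1],[[0,0,0],[0,0,0],1],[[0,0,0],[0,0,0],1]]'
```

```text
time: 13.0
tool_pos: [0.5363, 0.0458, 0.0808]
ee_rot: [-3.141, -0.002, -0.338]
wrist_force: [-7.8, 0.0, 16.1]
width: 0.0242
finger_force: 30.0
```

```bash
python3 -m handwheel '[[[0,0,0],[0,0,-0.03],1],[[0,0,0],[0,0,-0.03],1],[[0,0,0],[0,0,0],1],[[0,0,0],[0,0,0],1]]'; python3 n.py near3 | head -2
```

```text
time: 13.4
tool_pos: [0.5364, 0.0457, 0.0808]
ee_rot: [-3.141, -0.003, -0.338]
wrist_force: [-13.9, -0.7, 27.2]
width: 0.024
finger_force: 30.0
cover ymin/max [(35, [-32.3, 32.1]), (41, [-31.8, 31.8]), (47, [-31.6, 32.0]), (53, [-31.9, 31.8]), (59, [-31.7, 31.9]), (65, [-32.0, 31.9])] xmax 65.40075892082993
base 0.01113904980506307 [(35, [-49.5, 49.5]), (41, [-49.2, 49.8]), (47, [-49.4, 49.4]), (53, [-49.3, 50.0]), (59, [-49.0, 49.5]), (65, [-49.2, 49.9]), (71, [-48.8, 49.7]), (77, [-49.4, 50.0]), (83, [-49.1, 49.4])] xmax 87.19827930183739
```

```bash
python3 -m handwheel '[[[0,0,0],[0,0,0],1],[[0,0,0],[0,0,0],1],[[0,0,0],[0,0,0],1],[[0,0,0],[0,0,0],1]]'; python3 - <<'E'
from h import *
im,d,P=pts("wrist"); I=im.astype(int); m=(P[...,2]>.046)&(P[...,2]<.064)&(I.min(-1)>130)&(np.hypot(P[...,0]-.536,P[...,1]-.046)<.075)
print("plate top z (expect .054):",m.sum(),np.median(P[m][:,2])); print(robot.close_job())
E
```

```text
time: 13.85
tool_pos: [0.5364, 0.0457, 0.0808]
ee_rot: [-3.141, -0.003, -0.338]
wrist_force: [-13.0, -0.0, 28.0]
width: 0.0239
finger_force: 30.0
plate top z (expect .054): 10550 0.052983608927295825
the job is handed in; nothing more can be done
None
```

The job is handed in at about 13.9 s: I pressed the nozzle cap down and it sprang back up. The red-handled upper half is on both dowels, and the gripper is holding it shut with about 28 N of downward push. The hand-in returned no verdict.

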